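# Sort the microscope optics into their trays

### The job

Sort the loose microscope optics on the bench: both steel objectives into the blue tray, both black eyepieces into the white tray and the green filter cube into the red tray, each standing upright flat on the tray floor. They are delicate, so set them down gently instead of dropping them, and leave the wafer carrier and the little amber bottle where they stand.

Things in the scene. Friction and masses are not known exactly. Their poses are not given: they have to be found in the camera images.
- objective_orange_mid (a point): objective lens: bright steel barrel standing upright, round, 32 mm diameter for its lower 34 mm (grip there), with an orange ring round the shoulder, then tapering to 16 mm at the top; 50 mm tall, about 0.15 kg. The point is at its centre, 25 mm above its underside; z points up out of the narrow end
- objective_black_mid (a point): objective lens: bright steel barrel standing upright, round, 32 mm diameter for its lower 34 mm (grip there), with a black ring round the shoulder, then tapering to 16 mm at the top; 50 mm tall, about 0.15 kg. The point is at its centre, 25 mm above its underside; z points up out of the narrow end
- eyepiece_white_mid (a point): eyepiece: black, standing upright on its wide end, round, 36 mm diameter for its lower 35 mm (grip there), a white ring on the shoulder, then a 24 mm tube to the top; 50 mm tall, about 0.12 kg. The point is at its centre, 25 mm above its underside; z points up out of the narrow tube
- eyepiece_yellow_mid (a point): eyepiece: black, standing upright on its wide end, round, 36 mm diameter for its lower 35 mm (grip there), a yellow ring on the shoulder, then a 24 mm tube to the top; 50 mm tall, about 0.12 kg. The point is at its centre, 25 mm above its underside; z points up out of the narrow tube
- filter_cube_mid (a point): filter cube: green block, 36 x 36 mm and 46 mm tall, round glass window on top and amber windows on two sides, about 0.12 kg, standing upright. The point is at its centre, 23 mm above its underside; x and y square to its sides, z up
- tray_blue: low open tray, blue plastic, fixed to the bench, for the two objectives. Outside 100 mm along its x, 140 mm along its y, 12 mm high; walls 4 mm, floor 4 mm thick (inside 92 x 132 mm). Origin at the centre of its underside, on the bench; z up
- tray_white: low open tray, white plastic, fixed to the bench, for the two eyepieces. Outside 100 mm along its x, 140 mm along its y, 12 mm high; walls 4 mm, floor 4 mm thick (inside 92 x 132 mm). Origin at the centre of its underside, on the bench; z up
- tray_red: low open tray, red plastic, fixed to the bench, for the filter cube. Outside 100 mm along its x, 140 mm along its y, 12 mm high; walls 4 mm, floor 4 mm thick (inside 92 x 132 mm). Origin at the centre of its underside, on the bench; z up
- wafer_carrier: bystander, loose, to be left alone: flat white round carrier with a copper-coloured wafer, 84 mm diameter, 14 mm high. Origin at the centre of its underside
- oil_bottle: bystander, loose, to be left alone: small amber bottle with black cap, 30 mm diameter, 50 mm tall. Origin at the centre of its underside; z up
Not all that is in view belongs to the job. What is shaped like the tray_white but brown or turquoise is not meant.

How it is judged:
By the outcome, as a careful person would: the job done as asked, in the order asked, and still so for the second after the job is handed in, with the robot touching nothing.
It also fails if it takes over 120 s, if anything falls off the work surface, if the arm or the gripper's body presses on something with over 40 N, if the wrist force passes 120 N, or if a joint passes its speed limit or range.

### The arm

A 6-joint arm with a two-finger parallel gripper is mounted at the origin on the work surface. World frame = base frame: x ahead of the robot, y to its left, z up, the work surface at z = 0. Lengths are in m, angles in rad, forces in N, time in s.
With the tool pointing down it reaches from about 0.3 to 0.875 m from the base axis. Payload 6.4 kg.
Tool frame: the origin (TCP) lies at the centre of the arm's flange, where the gripper is bolted on; the fingertips stand 166 mm ahead of it and the grasp point (between the pads) lies 147 mm ahead of it (arm.tips_ahead is the distance from the TCP to the fingertips, in m); z points along the fingers, y is the line along which they close (so a half turn about z gives the same grasp; the last joint's range is limited). The gripper opens to 88 mm and grips with 3 to 60 N. Pads are 18 mm wide; open, the fingers measure 123 mm over their backs; the gripper's body (75 mm by 187 mm) begins 45 mm behind the grasp point.
Start: joints at [1.143, 0.181, 1.607, -0, 1.354, -0.206], TCP at [0.126, 0.561, 0.405] pointing down, gripper open.
Joint ranges: [-2.99, 2.99], [-0.89, 2.07], [0.3, 2.58], [-1.14, 4.28], [0, 2.63], [-3.12, 3.12]. Speed limits (rad/s): [2.57, 2.57, 3.01, 3.14, 3.14, 3.14].

### API

Orientations are given as a unit quaternion [x, y, z, w].
In Python, from station import arm, vision, job gives the robot as it stands.
- The arm moves only by the shell command python3 -m creep 'ROWS' [FORCE]. ROWS is JSON, one flat list of numbers, 5 for each row, row after row: the shift along the tool's x, y, z in mm, then the turn about the tool's z in degrees, then the opening, from 0 (shut) to 1 (fully open). In form: [x, y, z, twist, grip, x, y, z, twist, grip, ...]. A call has 1 to 5 rows; each row shifts and turns the commanded pose from where the row before left it, along the tool's axes as they then stand; what a row does not reach is not made up. A row lasts 1/10 s, in which the tool goes at most 50 mm and 8.59 degrees, less where a joint would pass 70% of its speed; a pose out of reach is approached as far as the arm can. A call with a gripper value outside its range is refused whole. The fingers move at their own pace and stop on an object; FORCE is the grip in N (left out, the last holds). Time passes only in rows, so rows that do not move let the fingers close. It gives the time, the measured TCP pose, the force, the opening and the grip force at its end, in the units of the state.
- arm.get_obs(): the state, without advancing time (a new reading comes with each control period).
- vision.grab_frame(name): name is "scene" or "side" or "wrist"; returns the picture (384x512x3 uint8, red, green, blue); there is no depth.
- vision.camera_info(name): a dict with "intrinsics" (3x3 intrinsics, pixels), "origin" and "orientation" of the camera in the world. Camera axes: x right, y up, looking along -z (the intrinsics and any distortion apply to the point x, -y, -z); pixel columns grow to the right and rows downward; lengths in m; the calibration is good to about 2 mm. A picture is of the moment at which its call begins: read the wrist's pose just before it. camera_info takes no time and is no camera call; for the wrist camera it gives the pose at the moment of the call.
- job.sign_off(): hands the job in; it is judged then, once.
Trained networks look in the newest picture that a camera, given by its name, has taken for a name from the list of things; names that differ only in an ending like _2 or _b are one class to them, and where a whole thing is asked for, a point or a joint stands for the part that bears it (a point fixed in the world has none). Each returns a list of dicts, best first, with "conf" (0 to 1); they miss things now and then, are a little off and sometimes report something else, mostly with a low value. They report only what shows in the picture. A call takes as long as a camera call. They do not tell look-alikes from the thing itself.
- vision.find_in(target, camera): "box" ([left, top, right, bottom] in pixels, round what is visible of it).
- vision.cut_out(target, camera): "region" (384x512 bool, what is visible of it) and "box" ([left, top, right, bottom] in pixels, round what is visible of it).
The state is a dict: "t": time; "joint_positions": joint angles; "joint_vel": joint speeds; "joint_efforts": joint torques, N m; "position": TCP position; "ee_rot": TCP orientation; "force": force on the tool from outside, world axes, zero at the start; "moment": the same for the moment, N m; "grip_width": opening from 0.0 (shut) to 1.0 (fully open); "grip_force": force on a finger pad.
Only numpy, scipy, OpenCV 4.12 (cv2) and the standard library are available. Lean on these libraries where they do the work, as an engineer would, in place of code of your own. Each camera call takes 0.05 s, during which the arm holds its last target. There are 200 camera calls.

## Working session

There is one attempt and no reset: what is moved stays moved. The work goes in short steps, Python scripts to look and compute and a shell command to move; the robot and the scene stay as the last step left them, time stands still between calls to the robot, and variables do not carry over. Pictures are saved under pics/ and viewed, at most 14 in all, crops included, and the job is handed in when it is done.

```bash
mkdir -p pics; ls; python3 - <<'E'
from station import arm,vision
import cv2,numpy as np
o=arm.get_obs();print(o['t'],o['position'],o['ee_rot'],o['grip_width'])
for n in ['scene','side']:
    im=vision.grab_frame(n);cv2.imwrite(f'pics/{n}0.png',cv2.resize(im[:,:,::-1],(800,600),interpolation=cv2.INTER_CUBIC))
    c=vision.camera_info(n);print(n,c)
E
```

```text
pics
0.0 [0.12636499 0.56068724 0.40385327] [ 1.10661901e-01  9.93857756e-01 -8.03641206e-04 -2.40800062e-04] 1.0025746779044942
scene {'intrinsics': array([[385.50225935,   0.        , 249.01459521],
       [  0.        , 385.50225935, 185.75307221],
       [  0.        ,   0.        ,   1.        ]]), 'origin': array([ 0.99054875, -0.77510003,  0.75506433]), 'orientation': array([0.4064183 , 0.11418875, 0.22187937, 0.87895087])}
side {'intrinsics': array([[437.74700706,   0.        , 259.64265483],
       [  0.        , 437.74700706, 190.06024792],
       [  0.        ,   0.        ,   1.        ]]), 'origin': array([0.17669594, 0.83684026, 0.75432913]), 'orientation': array([-0.09585733,  0.4449474 ,  0.87154651, -0.18231803])}
```

View pics/scene0.png

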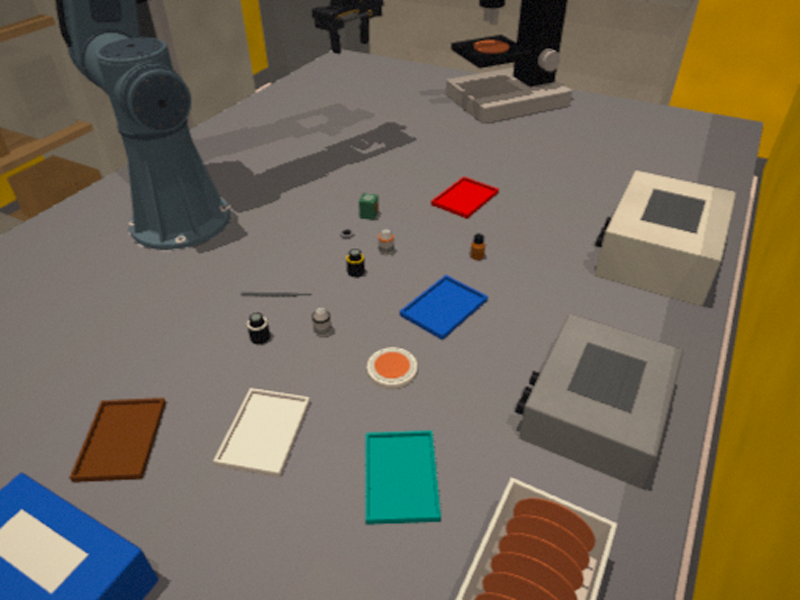

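View pics/side0.png

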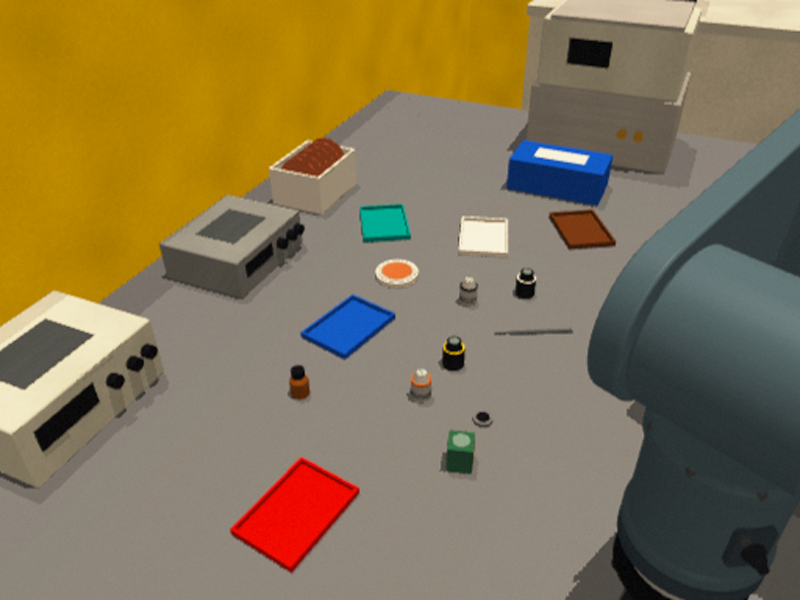

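Scene picture (800x600): the five targets are the green cube (369,206), orange objective (386,240), yellow eyepiece (355,263), black-ring objective (321,320) and white eyepiece (258,327). The trays are red (465,197), blue (444,307) and white (262,430). The brown (118,438) and turquoise (402,476) trays are decoys, and the bottle (478,246) and carrier (392,367) must stay put. The side picture agrees.

```bash
cat > h.py <<'E'
import numpy as np,cv2
from scipy.spatial.transform import Rotation as R
from station import arm,vision
def ray(ci,px):
    K=np.array(ci['intrinsics']);p=np.atleast_2d(px).astype(float)
    d=np.c_[(p[:,0]-K[0,2])/K[0,0],-(p[:,1]-K[1,2])/K[1,1],-np.ones(len(p))]
    return R.from_quat(ci['orientation']).apply(d)
def on_z(ci,px,z):
    d=ray(ci,px);o=np.array(ci['origin']);return o+d*((z-o[2])/d[:,2])[:,None]
def proj(ci,P):
    K=np.array(ci['intrinsics']);c=R.from_quat(ci['orientation']).inv().apply(np.atleast_2d(P)-ci['origin'])
    return np.c_[K[0,0]*c[:,0]/-c[:,2]+K[0,2],K[1,1]*-c[:,1]/-c[:,2]+K[1,2]]
E
python3 - <<'E'
from h import *
mid={'objective_orange_mid':.025,'objective_black_mid':.025,'eyepiece_white_mid':.025,'eyepiece_yellow_mid':.025,'filter_cube_mid':.023,'oil_bottle':.025,'wafer_carrier':.007}
for n in ['scene','side']:
    vision.grab_frame(n);ci=vision.camera_info(n)
    for k,z in mid.items():
        for d in vision.find_in(k,n)[:2]:
            b=d['box'];c=[(b[0]+b[2])/2,(b[1]+b[3])/2];print(n,k,round(d['conf'],2),np.round(c,0),np.round(on_z(ci,c,z)[0],3))
    for k in ['tray_blue','tray_white','tray_red']:
        for d in vision.cut_out(k,n)[:3]:
            m=d['region'].astype(np.uint8);cs=max(cv2.findContours(m,0,2)[0],key=cv2.contourArea)[:,0]
            P=on_z(ci,cs,.012)[:,:2];r=cv2.minAreaRect(P.astype(np.float32)*1000)
            print(n,k,round(d['conf'],2),np.round(d['box']),np.round(r[0]),np.round(r[1]),round(r[2],1))
E
```

```text
scene objective_orange_mid 0.57 [247. 154.] [0.476 0.114 0.025]
scene objective_black_mid 0.59 [228. 168.] [0.458 0.024 0.025]
scene objective_black_mid 0.52 [206. 203.] [ 0.488 -0.145  0.025]
scene eyepiece_white_mid 0.68 [167. 209.] [ 0.405 -0.215  0.025]
scene eyepiece_yellow_mid 0.48 [227. 169.] [0.459 0.017 0.025]
scene filter_cube_mid 0.76 [236. 133.] [0.377 0.21  0.023]
scene wafer_carrier 0.92 [250. 236.] [ 0.65  -0.182  0.007]
scene tray_blue 0.64 [259. 175. 312. 215.] [661.   4.] [149. 110.] 78.4
scene tray_white 0.77 [138. 248. 200. 308.] [ 540. -381.] [104. 147.] 16.9
scene tray_white 0.77 [ 43. 255. 105. 306.] [ 356. -494.] [108. 148.] 30.9
scene tray_white 0.63 [231. 274. 283. 337.] [ 758. -352.] [102. 147.] 30.1
scene tray_red 0.69 [277. 116. 318. 141.] [543. 373.] [154. 106.] 82.7
side objective_orange_mid 0.82 [269. 248.] [0.472 0.123 0.025]
side objective_black_mid 0.66 [299. 187.] [ 0.488 -0.143  0.025]
side eyepiece_white_mid 0.5 [335. 182.] [ 0.401 -0.212  0.025]
side eyepiece_yellow_mid 0.69 [289. 227.] [0.453 0.032 0.025]
side filter_cube_mid 0.83 [293. 290.] [0.373 0.221 0.023]
side filter_cube_mid 0.43 [300. 187.] [ 0.488 -0.148  0.023]
side oil_bottle 0.55 [191. 246.] [0.645 0.193 0.025]
side oil_bottle 0.27 [337. 183.] [ 0.396 -0.207  0.025]
side wafer_carrier 0.67 [254. 175.] [ 0.645 -0.172  0.007]
side tray_blue 0.83 [195. 194. 252. 229.] [654.  15.] [144. 107.] 78.5
side tray_white 0.97 [290. 140. 327. 162.] [ 533. -368.] [ 99. 158.] 16.9
side tray_white 0.72 [232. 130. 261. 156.] [ 749. -338.] [100. 160.] 29.4
side tray_white 0.61 [350. 135. 393. 161.] [ 353. -482.] [109. 164.] 30.1
side tray_red 0.76 [149. 294. 230. 366.] [535. 386.] [146. 108.] 80.1
```

```bash
python3 -m creep '[0,0,0,8.59,1,0,0,0,8.59,1,0,0,0,8.59,1,0,0,0,8.59,1,0,0,0,8.59,1]' >/dev/null; python3 -m creep '[0,0,0,8.59,1,0,0,0,8.59,1,0,0,0,8.59,1,0,0,0,8.59,1]' ; python3 -m creep '[-37,26,0,0,1,-37,26,0,0,1,-37,26,0,0,1,-37,26,0,0,1,-37,26,0,0,1]'; python3 -m creep '[-37,26,0,0,1,-37,26,0,0,1,-37,26,0,0,1,-37,26,0,0,1,-37,26,0,0,1]';python3 -m creep '[-37,26,0,0,1,-20,20,0,0,1,0,0,0,0,1]'
python3 - <<'E'
from h import *
o=arm.get_obs();print(o['t'],o['position'],R.from_quat(o['ee_rot']).as_matrix().round(3))
ci=vision.camera_info('wrist');print(ci)
im=vision.grab_frame('wrist');cv2.imwrite('pics/w0.png',cv2.resize(im[:,:,::-1],(800,600)))
mid={'objective_orange_mid':.025,'objective_black_mid':.025,'eyepiece_white_mid':.025,'eyepiece_yellow_mid':.025,'filter_cube_mid':.023}
for k,z in mid.items():
        for d in vision.cut_out(k,'wrist')[:2]:
            b=d['box'];c=[(b[0]+b[2])/2,(b[1]+b[3])/2];print(k,round(d['conf'],2),np.round(b,0),np.round(on_z(ci,c,z)[0],3))
E
```

```text
t: 2.1
position: [0.1265, 0.5609, 0.4047]
ee_rot: [0.709, 0.705, 0.0, -0.0]
force: [0.6, 0.0, -0.5]
grip_width: 1.001
grip_force: 0.0
t: 2.6
position: [0.257, 0.3744, 0.4049]
ee_rot: [0.707, 0.707, 0.0, 0.0]
force: [-0.7, -0.1, 1.2]
grip_width: 0.996
grip_force: 0.0
t: 3.1
position: [0.387, 0.1892, 0.4051]
ee_rot: [0.707, 0.707, 0.0, 0.0]
force: [1.3, -0.1, -0.2]
grip_width: 0.999
grip_force: 0.0
t: 3.4
position: [0.4342, 0.1314, 0.405]
ee_rot: [0.709, 0.705, 0.0, 0.001]
force: [0.1, 1.3, -0.3]
grip_width: 1.002
grip_force: 0.0
3.4 [0.4342196  0.13137038 0.40498414] [[ 0.005  1.     0.001]
 [ 1.    -0.005 -0.001]
 [-0.001  0.001 -1.   ]]
{'intrinsics': array([[302.17421364,   0.        , 261.53183712],
       [  0.        , 302.17421364, 189.0316556 ],
       [  0.        ,   0.        ,   1.        ]]), 'origin': array([0.4347438 , 0.21386235, 0.38390078]), 'orientation': array([-1.61153967e-01, -5.24744032e-04, -2.49408366e-03,  9.86925987e-01])}
objective_orange_mid 0.91 [279. 156. 309. 186.] [0.475 0.117 0.025]
objective_black_mid 0.7 [288. 333. 308. 361.] [ 0.489 -0.161  0.025]
objective_black_mid 0.26 [383. 191. 475. 292.] [0.658 0.018 0.025]
eyepiece_white_mid 0.72 [229. 358. 253. 375.] [ 0.401 -0.198  0.025]
eyepiece_yellow_mid 0.86 [262. 222. 292. 255.] [0.455 0.024 0.025]
eyepiece_yellow_mid 0.71 [181.  64. 225. 107.] [0.37  0.216 0.025]
filter_cube_mid 0.67 [181.  66. 226. 106.] [0.37  0.216 0.023]
```

View pics/w0.png

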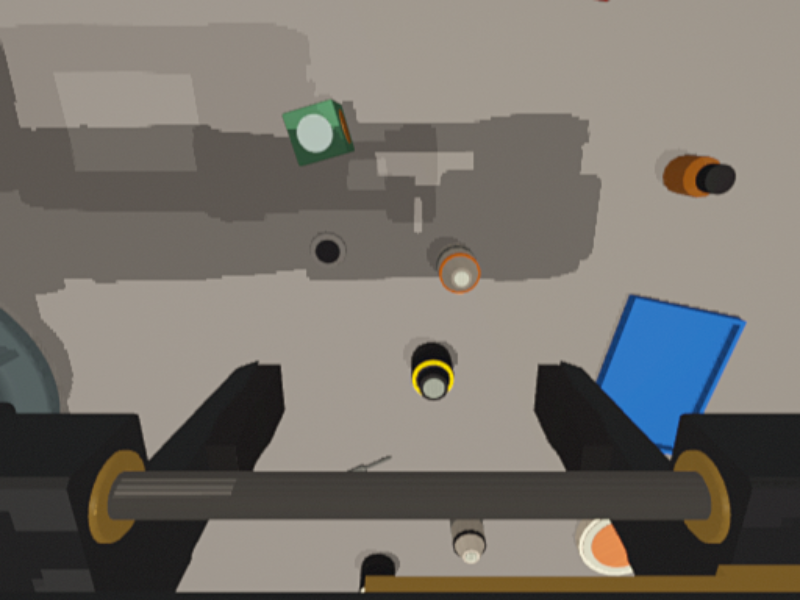

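Wrist picture: orange objective (459,272), yellow eyepiece (433,380), green cube (317,132) turned about 17° and the blue tray at right. The positions match the fixed cameras, so I'll take the orange objective first.

```bash
python3 -m creep '[-13,41,0,0,0.65,0,0,45,0,0.65,0,0,45,0,0.65,0,0,45,0,0.65,0,0,30,0,0.65]' 20; python3 -m creep '[0,0,0,0,0.65]'
python3 - <<'E'
from h import *
ci=vision.camera_info('wrist');im=vision.grab_frame('wrist');cv2.imwrite('pics/w1.png',cv2.resize(im[:,:,::-1],(640,480)))
d=vision.cut_out('objective_orange_mid','wrist')
for q in d[:2]:
    b=q['box'];print(q['conf'],b,on_z(ci,[(b[0]+b[2])/2,(b[1]+b[3])/2],.025))
print(arm.get_obs()['position'])
E
```

```text
t: 4.2
position: [0.4717, 0.1218, 0.2369]
ee_rot: [0.707, 0.708, -0.001, -0.001]
force: [1.3, 0.2, 0.4]
grip_width: 0.646
grip_force: 0.0
t: 4.3
position: [0.4706, 0.1217, 0.2358]
ee_rot: [0.707, 0.708, -0.003, -0.003]
force: [-1.1, 1.1, -0.4]
grip_width: 0.649
grip_force: 0.0
[0.47324756 0.12152773 0.24019946]
```

View pics/w1.png

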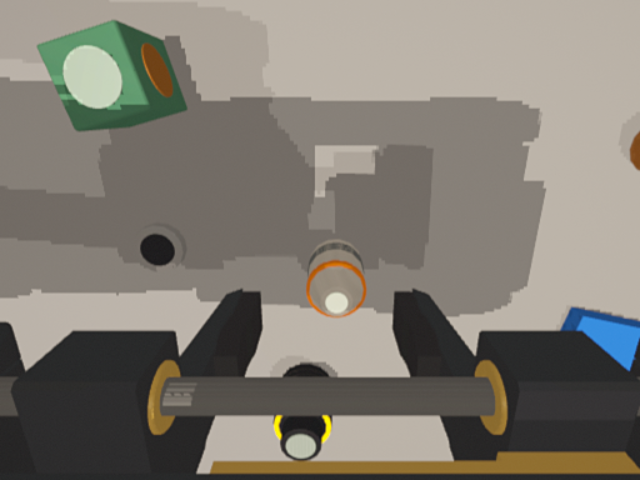

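Picture w1: the orange objective sits between the fingers, with its ring at (336,290), a few mm off centre. I'll correct that, descend and grip.

```bash
python3 -m creep '[-6,4,20,0,0.65,0,0,20,0,0.65,0,0,15,0,0.65,0,0,10,0,0.65,0,0,2,0,0.65]' 20; python3 -m creep '[0,0,0,0,0.2,0,0,0,0,0.2,0,0,0,0,0.2,0,0,0,0,0.2,0,0,0,0,0.2]';python3 -m creep '[0,0,0,0,0.2,0,0,0,0,0.2]'
```

```text
t: 4.9
position: [0.4779, 0.1151, 0.1735]
ee_rot: [0.707, 0.707, 0.0, 0.0]
force: [0.1, 0.9, 0.5]
grip_width: 0.651
grip_force: 0.0
t: 5.4
position: [0.4776, 0.1149, 0.1734]
ee_rot: [0.707, 0.707, 0.0, 0.0]
force: [-2.7, 0.1, 6.5]
grip_width: 0.347
grip_force: 19.9
t: 5.6
position: [0.4776, 0.1149, 0.1734]
ee_rot: [0.707, 0.707, 0.0, 0.0]
force: [-2.4, -0.1, 5.7]
grip_width: 0.348
grip_force: 19.9
```

```bash
python3 -m creep '[0,0,-10,0,0.2,0,0,-30,0,0.2,0,0,-20,0,0.2,0,20,0,0,0.2,-15,35,0,0,0.2]'; python3 -m creep '[-20,40,0,0,0.2,-20,40,0,0,0.2,-20,35,0,0,0.2,0,15,0,0,0.2,0,0,0,0,0.2]'
python3 - <<'E'
from h import *
im=vision.grab_frame('wrist');cv2.imwrite('pics/w2.png',cv2.resize(im[:,:,::-1],(640,480)));vision.grab_frame('scene')
ci=vision.camera_info('wrist')
for q in vision.cut_out('tray_blue','wrist')[:1]:
    cs=max(cv2.findContours(q['region'].astype(np.uint8),0,2)[0],key=cv2.contourArea)
    for z in (.004,.012):
        P=on_z(ci,cv2.approxPolyDP(cs,6,True)[:,0],z)[:,:2];print(q['box'],P.round(3).tolist())
print(arm.get_obs()['position'])
E
```

```text
t: 6.1
position: [0.5317, 0.101, 0.2339]
ee_rot: [0.706, 0.708, 0.0, -0.0]
force: [0.6, -0.2, -0.7]
grip_width: 0.344
grip_force: 20.0
t: 6.6
position: [0.6639, 0.0387, 0.2331]
ee_rot: [0.708, 0.706, 0.001, 0.001]
force: [0.0, 0.4, -0.6]
grip_width: 0.347
grip_force: 20.0
[181.5, 144.4, 341.0, 302.4] [[0.62, 0.085], [0.6, -0.009], [0.62, 0.017], [0.641, 0.016], [0.657, 0.033], [0.673, 0.029], [0.683, 0.015], [0.697, 0.02], [0.709, 0.012], [0.717, 0.067]]
[181.5, 144.4, 341.0, 302.4] [[0.621, 0.087], [0.602, -0.004], [0.622, 0.021], [0.641, 0.02], [0.657, 0.036], [0.673, 0.033], [0.682, 0.019], [0.695, 0.023], [0.707, 0.016], [0.714, 0.069]]
[0.66126999 0.0402417  0.23232411]
```

View pics/w2.png

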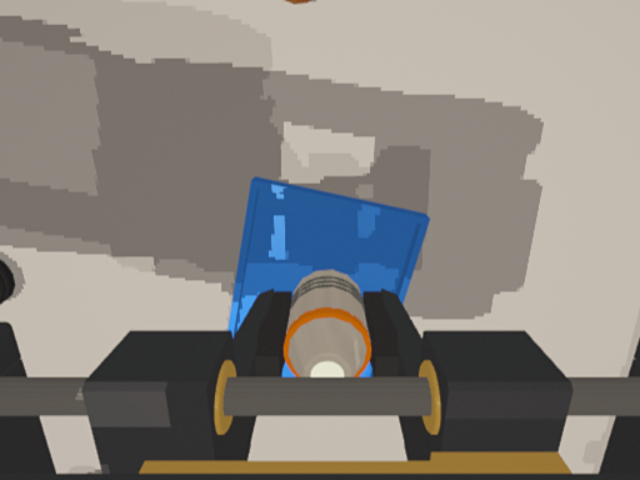

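Picture w2: the objective is held upright over the blue tray, whose corners at (255,178) and (428,216) confirm the tray pose. Lowering it now.

```bash
python3 -m creep '[0,0,25,0,0.2,0,0,20,0,0.2,0,0,7,0,0.2,0,0,2,0,0.2,0,0,0,0,0.2]'; python3 -m creep '[0,0,1,0,0.2,0,0,1,0,0.2,0,0,0,0,0.2]';  python3 -m creep '[0,0,0,0,0.46,0,0,0,0,0.46,0,0,0,0,0.46]'; python3 -m creep '[0,0,-20,0,0.48,0,0,-40,0,0.48,-5,0,-40,0,0.65]'
```

```text
t: 7.25
position: [0.6622, 0.0401, 0.1793]
ee_rot: [0.707, 0.707, 0.0, 0.0]
force: [-0.8, 0.8, -1.5]
grip_width: 0.346
grip_force: 20.0
t: 7.55
position: [0.6626, 0.0397, 0.1775]
ee_rot: [0.707, 0.707, 0.0, 0.0]
force: [0.3, -0.4, -0.6]
grip_width: 0.343
grip_force: 20.0
t: 7.85
position: [0.6624, 0.0398, 0.1769]
ee_rot: [0.707, 0.707, 0.0, 0.0]
force: [-0.2, -0.6, 0.0]
grip_width: 0.459
grip_force: 0.0
t: 8.15
position: [0.6618, 0.0352, 0.2767]
ee_rot: [0.707, 0.707, -0.001, -0.001]
force: [0.1, 0.8, 0.1]
grip_width: 0.548
grip_force: 0.0
```

```bash
python3 -m creep '[-30,-29,0,0,0.65,-30,-29,0,0,0.65,-30,-29,0,0,0.65,-30,-29,0,0,0.65,-30,-29,10,0,0.65]'; python3 -m creep '[-29,-29,20,0,0.65,0,0,7,0,0.65,0,0,0,0,0.65]'
cat > loc.py <<'E'
import sys
from h import *
# usage: loc name z_ring png ; uses detection of region, best centre
def loc(name,zmid,png):
    ci=vision.camera_info('wrist');im=vision.grab_frame('wrist')
    p=arm.get_obs()['position'];print('tcp',p.round(4))
    for q in vision.cut_out(name,'wrist')[:3]:
        b=q['box'];P=on_z(ci,[(b[0]+b[2])/2,(b[1]+b[3])/2],zmid)[0];print(round(q['conf'],2),np.round(b),'at',P.round(4),'rows x,y mm',((P[1]-p[1])*1000).round(1),((P[0]-p[0])*1000).round(1))
        cv2.rectangle(im,(int(b[0]),int(b[1])),(int(b[2]),int(b[3])),(255,0,255),1)
    cv2.imwrite('pics/'+png,cv2.resize(im[:,:,::-1],(640,480)))
loc(sys.argv[1],float(sys.argv[2]),sys.argv[3])
E
python3 loc.py objective_black_mid .025 w3.png
```

```text
t: 8.65
position: [0.5167, -0.1163, 0.2681]
ee_rot: [0.707, 0.707, 0.001, 0.002]
force: [0.5, -1.3, -0.0]
grip_width: 0.646
grip_force: 0.0
t: 8.95
position: [0.4875, -0.1445, 0.2389]
ee_rot: [0.708, 0.706, -0.0, -0.001]
force: [-0.5, 0.5, 0.8]
grip_width: 0.65
grip_force: 0.0
tcp [ 0.4885 -0.1442  0.2397]
0.61 [243. 192. 288. 252.] at [ 0.4902 -0.1507  0.025 ] rows x,y mm -6.5 1.7
```

View pics/w3.png

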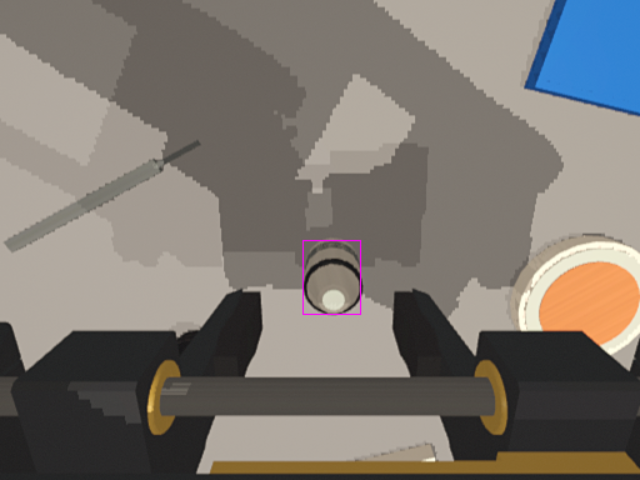

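Picture w3: the black-ring objective is at (332,285), centred between the fingers. The wafer carrier at right is clear of the fingers.

```bash
python3 -m creep '[-6,2,20,0,0.65,0,0,20,0,0.65,0,0,15,0,0.65,0,0,10,0,0.65,0,0,2,0,0.65]' 20; python3 -m creep '[0,0,0,0,0.2,0,0,0,0,0.2,0,0,0,0,0.2,0,0,0,0,0.2,0,0,0,0,0.2]';python3 -m creep '[0,0,-10,0,0.2,0,0,-30,0,0.2,0,0,-20,0,0.2,10,10,0,0,0.2,20,25,0,0,0.2]'; python3 -m creep '[25,32,0,0,0.2,25,32,0,0,0.2,25,32,0,0,0.2,20,20,0,0,0.2,6,10,0,0,0.2]'; python3 -m creep '[0,0,0,0,0.2]'
```

```text
t: 9.55
position: [0.4907, -0.1493, 0.1721]
ee_rot: [0.707, 0.708, -0.0, -0.0]
force: [0.6, -0.1, -0.0]
grip_width: 0.646
grip_force: 0.0
t: 10.05
position: [0.4906, -0.1504, 0.1734]
ee_rot: [0.707, 0.707, 0.0, 0.001]
force: [0.1, 0.7, 4.1]
grip_width: 0.347
grip_force: 20.0
t: 10.55
position: [0.525, -0.1204, 0.233]
ee_rot: [0.708, 0.706, -0.0, 0.0]
force: [0.5, -0.7, -1.6]
grip_width: 0.345
grip_force: 20.0
t: 11.05
position: [0.6524, -0.0162, 0.2313]
ee_rot: [0.706, 0.708, -0.0, -0.001]
force: [0.3, -0.2, -2.3]
grip_width: 0.349
grip_force: 20.0
t: 11.15
position: [0.6517, -0.0178, 0.2315]
ee_rot: [0.706, 0.708, -0.0, -0.0]
force: [-0.3, -1.1, -2.0]
grip_width: 0.351
grip_force: 20.0
```

```bash
python3 -m creep '[0,0,25,0,0.2,0,0,20,0,0.2,0,0,7,0,0.2,0,0,2,0,0.2,0,0,0,0,0.2]' 20; python3 -m creep '[0,0,1,0,0.2,0,0,1,0,0.2,0,0,0,0,0.2]';  python3 -m creep '[0,0,0,0,0.46,0,0,0,0,0.46,0,0,0,0,0.46]'; python3 -m creep '[0,0,-20,0,0.48,0,0,-40,0,0.48,0,0,-40,0,0.75,-28,-36,0,0,0.75,-28,-36,0,0,0.75]'; python3 -m creep '[-28,-36,0,0,0.75,-28,-36,0,0,0.75,-28,-36,0,0,0.75,-28,-36,10,0,0.75,-27,-33,27,0,0.75]'; python3 -m creep '[0,0,0,0,0.75]'; python3 loc.py eyepiece_white_mid .025 w4.png
```

```text
t: 11.65
position: [0.6512, -0.0199, 0.179]
ee_rot: [0.707, 0.707, 0.0, 0.0]
force: [-0.7, 0.2, -1.4]
grip_width: 0.344
grip_force: 20.0
t: 11.95
position: [0.6517, -0.0194, 0.1775]
ee_rot: [0.707, 0.707, 0.0, 0.001]
force: [-0.2, -0.5, -0.3]
grip_width: 0.343
grip_force: 20.0
t: 12.25
position: [0.6514, -0.0192, 0.177]
ee_rot: [0.707, 0.707, 0.0, 0.0]
force: [-0.2, -0.8, -0.6]
grip_width: 0.459
grip_force: 0.0
t: 12.75
position: [0.5795, -0.0753, 0.2789]
ee_rot: [0.706, 0.708, 0.001, 0.002]
force: [-0.4, -1.6, 0.5]
grip_width: 0.728
grip_force: 0.0
t: 13.25
position: [0.4021, -0.2155, 0.2419]
ee_rot: [0.707, 0.707, 0.0, 0.003]
force: [0.3, -1.3, -1.2]
grip_width: 0.751
grip_force: 0.0
t: 13.35
position: [0.3987, -0.2153, 0.2376]
ee_rot: [0.709, 0.705, -0.001, -0.002]
force: [0.1, 0.8, 0.2]
grip_width: 0.753
grip_force: 0.0
tcp [ 0.4006 -0.2148  0.2389]
0.75 [239. 186. 291. 251.] at [ 0.4004 -0.2177  0.025 ] rows x,y mm -2.9 -0.2
```

View pics/w4.png

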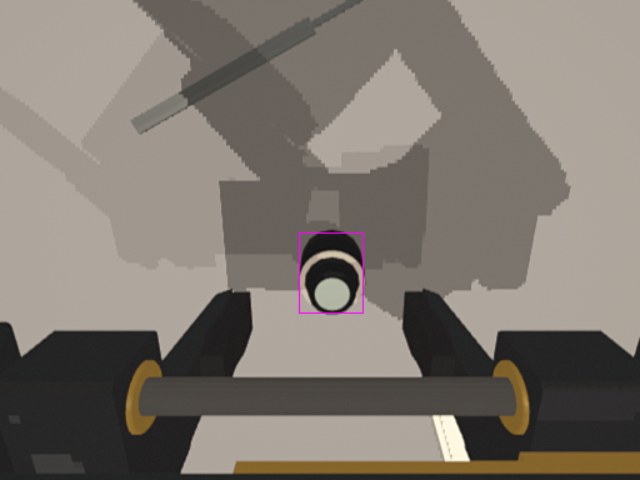

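Picture w4: the white-ring eyepiece is at (331,272), centred. Gripping it and carrying it to the white tray.

```bash
python3 -m creep '[-3,0,20,0,0.75,0,0,20,0,0.75,0,0,15,0,0.75,0,0,10,0,0.75,0,0,2,0,0.75]' 20; python3 -m creep '[0,0,0,0,0.2,0,0,0,0,0.2,0,0,0,0,0.2,0,0,0,0,0.2,0,0,0,0,0.2]';python3 -m creep '[0,0,-10,0,0.2,0,0,-30,0,0.2,0,0,-20,0,0.2,-10,5,0,0,0.2,-25,20,0,0,0.2]'; python3 -m creep '[-35,29,0,0,0.2,-35,29,0,0,0.2,-35,29,0,0,0.2,-30,25,0,0,0.2,-16,8,0,0,0.2]'; python3 -m creep '[0,0,0,0,0.2]'
python3 - <<'E'
from h import *
im=vision.grab_frame('wrist');cv2.imwrite('pics/w5.png',cv2.resize(im[:,:,::-1],(640,480)))
ci=vision.camera_info('wrist');print(arm.get_obs()['position'])
for q in vision.cut_out('tray_white','wrist')[:1]:
    cs=max(cv2.findContours(q['region'].astype(np.uint8),0,2)[0],key=cv2.contourArea)
    c=cv2.approxPolyDP(cs,6,True)[:,0];print(c.tolist(),on_z(ci,c,.012)[:,:2].round(3).tolist())
E
```

```text
t: 13.95
position: [0.4032, -0.2162, 0.1725]
ee_rot: [0.707, 0.708, 0.0, -0.0]
force: [-0.0, -0.6, -0.5]
grip_width: 0.751
grip_force: 0.0
t: 14.45
position: [0.4027, -0.2171, 0.1735]
ee_rot: [0.707, 0.707, -0.0, 0.0]
force: [-1.4, 0.9, 3.7]
grip_width: 0.393
grip_force: 20.0
t: 14.95
position: [0.427, -0.2512, 0.2329]
ee_rot: [0.707, 0.707, 0.0, -0.001]
force: [-0.2, -0.1, -1.6]
grip_width: 0.395
grip_force: 20.0
t: 15.45
position: [0.549, -0.4058, 0.2316]
ee_rot: [0.707, 0.707, -0.0, 0.001]
force: [-0.1, 0.4, -1.7]
grip_width: 0.394
grip_force: 20.0
t: 15.55
position: [0.5479, -0.4054, 0.2314]
ee_rot: [0.708, 0.706, -0.0, 0.0]
force: [-0.0, 0.7, -1.3]
grip_width: 0.395
grip_force: 20.0
[ 0.54719064 -0.40384745  0.23109372]
[[0, 213], [0, 256], [9, 260], [22, 299], [63, 300], [78, 281], [11, 209]] [[0.361, -0.405], [0.352, -0.44], [0.358, -0.443], [0.359, -0.478], [0.391, -0.479], [0.406, -0.462], [0.37, -0.402]]
```

View pics/w5.png

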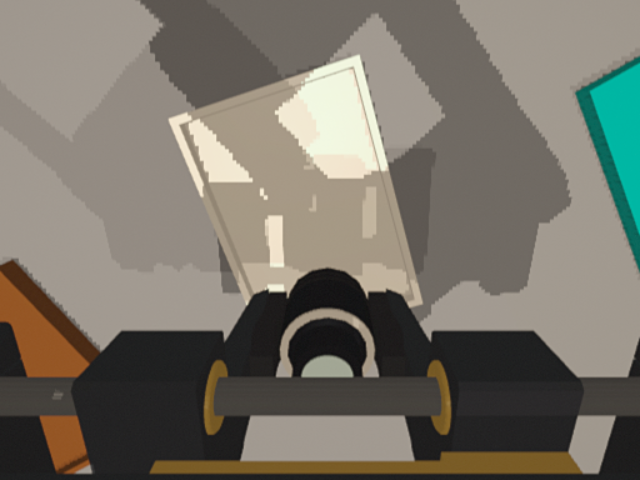

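Picture w5: the eyepiece is held at the bottom of the white tray, whose corners are at (360,57), (170,120) and (422,303). The network picked up the brown decoy at lower left instead. I'll work from the picture's corners.

```bash
python3 - <<'E'
from h import *
ci=vision.camera_info('wrist')
print(on_z(ci,np.array([[360,57],[170,120],[422,303],[248,303]])*.8,.012)[:,:2].round(3))
E
```

```text
[[ 0.563 -0.296]
 [ 0.468 -0.325]
 [ 0.602 -0.427]
 [ 0.5   -0.427]]
```

```bash
python3 -m creep '[0,-4,25,0,0.2,0,0,20,0,0.2,0,0,7,0,0.2,0,0,2,0,0.2,0,0,0,0,0.2]' 20; python3 -m creep '[0,0,1,0,0.2,0,0,1,0,0.2,0,0,0,0,0.2]';  python3 -m creep '[0,0,0,0,0.5,0,0,0,0,0.5,0,0,0,0,0.5]'; python3 -m creep '[0,0,-20,0,0.5,0,0,-40,0,0.5,0,0,-40,0,0.7,30,-5,0,0,0.75,40,-8,0,0,0.75]'; python3 -m creep '[45,-10,0,0,0.75,45,-10,0,0,0.75,45,-10,0,0,0.75,45,-10,0,0,0.75,45,-10,0,0,0.75]'; python3 -m creep '[45,-10,0,0,0.75,45,-8,0,0,0.75,43,-6,10,0,0.75,0,0,27,0,0.75,0,0,0,0,0.75]'; python3 loc.py eyepiece_yellow_mid .025 w6.png
```

```text
t: 16.15
position: [0.5436, -0.4027, 0.1794]
ee_rot: [0.707, 0.707, 0.0, 0.0]
force: [0.3, 0.3, -1.2]
grip_width: 0.392
grip_force: 20.0
t: 16.45
position: [0.5437, -0.4031, 0.1775]
ee_rot: [0.707, 0.707, -0.0, 0.001]
force: [-0.0, 0.3, -0.3]
grip_width: 0.392
grip_force: 20.0
t: 16.75
position: [0.5436, -0.4031, 0.1772]
ee_rot: [0.707, 0.707, -0.0, 0.0]
force: [-0.3, -0.2, -0.3]
grip_width: 0.502
grip_force: 0.0
t: 17.25
position: [0.5308, -0.3342, 0.2795]
ee_rot: [0.708, 0.706, 0.0, 0.003]
force: [-0.0, 0.7, -0.2]
grip_width: 0.745
grip_force: 0.0
t: 17.75
position: [0.4799, -0.1063, 0.2772]
ee_rot: [0.707, 0.707, 0.0, 0.0]
force: [0.9, 1.0, 0.3]
grip_width: 0.751
grip_force: 0.0
t: 18.25
position: [0.4549, 0.0266, 0.2379]
ee_rot: [0.706, 0.708, -0.001, -0.002]
force: [-0.7, -0.1, -0.9]
grip_width: 0.751
grip_force: 0.0
tcp [0.4559 0.0256 0.2392]
0.55 [236. 185. 291. 247.] at [0.4556 0.0252 0.025 ] rows x,y mm -0.4 -0.3
```

View pics/w6.png

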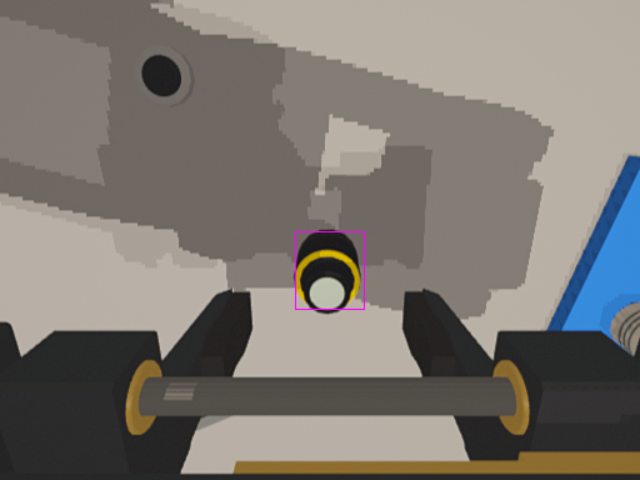

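Picture w6: the yellow-ring eyepiece is at (327,272), centred.

```bash
python3 -m creep '[-1,0,20,0,0.75,0,0,20,0,0.75,0,0,15,0,0.75,0,0,10,0,0.75,0,0,2,0,0.75]' 20; python3 -m creep '[0,0,0,0,0.2,0,0,0,0,0.2,0,0,0,0,0.2,0,0,0,0,0.2,0,0,0,0,0.2]';python3 -m creep '[0,0,-10,0,0.2,0,0,-30,0,0.2,0,0,-20,0,0.2,-20,5,0,0,0.2,-40,8,0,0,0.2]'; python3 -m creep '[-43,9,0,0,0.2,-43,9,0,0,0.2,-43,9,0,0,0.2,-43,9,0,0,0.2,-43,9,0,0,0.2]'; python3 -m creep '[-43,7,0,0,0.2,-35,5,0,0,0.2,-17,1,0,0,0.2,0,0,0,0,0.2,0,0,0,0,0.2]'
```

```text
t: 18.85
position: [0.4569, 0.0232, 0.1728]
ee_rot: [0.708, 0.706, -0.0, -0.0]
force: [0.0, 0.4, -0.2]
grip_width: 0.747
grip_force: 0.0
t: 19.35
position: [0.4567, 0.0241, 0.1734]
ee_rot: [0.707, 0.707, 0.0, 0.0]
force: [-2.6, -0.4, 4.2]
grip_width: 0.39
grip_force: 19.9
t: 19.85
position: [0.4696, -0.0349, 0.2343]
ee_rot: [0.706, 0.708, 0.001, 0.001]
force: [1.1, 0.2, -1.2]
grip_width: 0.392
grip_force: 20.0
t: 20.35
position: [0.5146, -0.2527, 0.2335]
ee_rot: [0.707, 0.707, 0.0, 0.0]
force: [0.3, 0.1, -1.1]
grip_width: 0.394
grip_force: 20.0
t: 20.85
position: [0.5272, -0.3449, 0.2326]
ee_rot: [0.707, 0.707, 0.0, -0.001]
force: [-0.4, 0.4, -1.2]
grip_width: 0.39
grip_force: 20.0
```

```bash
python3 -m creep '[0,0,25,0,0.2,0,0,20,0,0.2,0,0,7,0,0.2,0,0,2,0,0.2,0,0,0,0,0.2]' 20; python3 -m creep '[0,0,1,0,0.2,0,0,1,0,0.2,0,0,0,0,0.2]';  python3 -m creep '[0,0,0,0,0.5,0,0,0,0,0.5,0,0,0,0,0.5]'; python3 -m creep '[0,0,-20,0,0.5,0,0,-40,0,0.5,0,0,-40,0,0.7,40,-11,0,0,0.8,40,-11,0,0,0.8]'; python3 -m creep '[45,-12,0,0,0.8,45,-12,0,0,0.8,45,-12,0,0,0.8,45,-12,0,0,0.8,45,-12,0,0,0.8]'; python3 -m creep '[45,-12,0,0,0.8,45,-12,0,0,0.8,45,-12,0,0,0.8,45,-12,0,0,0.8,40,-12,0,0,0.8]';python3 -m creep '[30,-13,0,0,0.8,8,0,10,0,0.8,0,0,0,0,0.8]'; python3 loc.py filter_cube_mid .023 w7.png
```

```text
t: 21.35
position: [0.5278, -0.3452, 0.1794]
ee_rot: [0.707, 0.707, 0.0, 0.0]
force: [-0.1, 0.5, -1.2]
grip_width: 0.394
grip_force: 20.0
t: 21.65
position: [0.5276, -0.3461, 0.1775]
ee_rot: [0.707, 0.707, 0.0, 0.0]
force: [0.0, 0.1, -1.4]
grip_width: 0.394
grip_force: 20.0
t: 21.95
position: [0.5276, -0.3461, 0.1772]
ee_rot: [0.707, 0.707, 0.0, 0.0]
force: [0.0, -0.5, 0.8]
grip_width: 0.5
grip_force: 0.0
t: 22.45
position: [0.5057, -0.2663, 0.2791]
ee_rot: [0.708, 0.706, 0.0, 0.002]
force: [-0.5, 0.3, 0.3]
grip_width: 0.748
grip_force: 0.0
t: 22.95
position: [0.4448, -0.0394, 0.2772]
ee_rot: [0.707, 0.707, 0.0, 0.0]
force: [0.7, -0.6, 0.3]
grip_width: 0.8
grip_force: 0.0
t: 23.45
position: [0.3849, 0.181, 0.2775]
ee_rot: [0.707, 0.707, 0.001, 0.0]
force: [0.7, -0.1, -0.9]
grip_width: 0.797
grip_force: 0.0
t: 23.75
position: [0.372, 0.2177, 0.266]
ee_rot: [0.706, 0.708, -0.001, -0.0]
force: [-0.2, -0.6, -0.7]
grip_width: 0.8
grip_force: 0.0
tcp [0.3726 0.2169 0.2663]
0.71 [229. 165. 292. 236.] at [0.3714 0.2163 0.023 ] rows x,y mm -0.7 -1.1
```

View pics/w7.png

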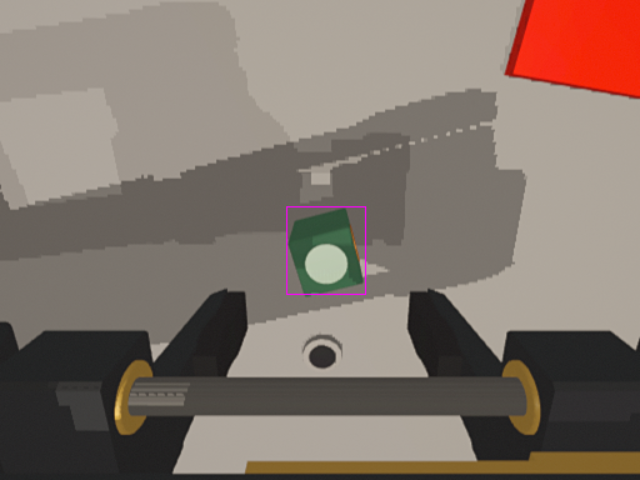

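Picture w7: the green cube is at (326,252), turned counter-clockwise, and the small cap at (322,353) is not part of the job. I'll measure the yaw from the top-face edge.

```bash
python3 - <<'E'
from h import *
ci=vision.camera_info('wrist')
P=on_z(ci,np.array([[305,296],[363,282],[350,233],[289,244]])*.8,.046)[:,:2];print(P.round(4),P.mean(0).round(4))
for i in range(4):
    e=P[(i+1)%4]-P[i];print(np.hypot(*e).round(4),np.degrees(np.arctan2(e[1],e[0])).round(1))
print(on_z(ci,np.array([[322,353]])*.8,.004).round(3),arm.get_obs()['position'])
E
```

```text
[[0.3601 0.195 ]
 [0.394  0.204 ]
 [0.3858 0.2339]
 [0.3517 0.2275]] [0.3729 0.2151]
0.035 15.0
0.031 105.2
0.0347 -169.2
0.0336 -75.6
[[0.369 0.125 0.004]] [0.37294922 0.21645838 0.26664195]
```

```bash
python3 -m creep '[-1,0,0,-7.5,0.8,0,0,20,-7.5,0.8,0,0,25,0,0.8,0,0,20,0,0.8,0,0,15,0,0.8]' 20; python3 -m creep '[0,0,10,0,0.8,0,0,4,0,0.8,0,0,0,0,0.2,0,0,0,0,0.2,0,0,0,0,0.2]'; python3 -m creep '[0,0,0,0,0.2,0,0,0,0,0.2,0,0,0,0,0.2]'; python3 -m creep '[0,0,-10,0,0.2,0,0,-30,0,0.2,0,0,-20,7.5,0.2,0,0,0,7.5,0.2,20,20,0,0,0.2]'; python3 -m creep '[32,32,0,0,0.2,34,34,0,0,0.2,34,34,0,0,0.2,30,30,0,0,0.2,14,17,0,0,0.2]';python3 -m creep '[0,0,0,8,0.2,0,0,0,0,0.2]'
python3 - <<'E'
from h import *
im=vision.grab_frame('wrist');cv2.imwrite('pics/w8.png',cv2.resize(im[:,:,::-1],(640,480)))
ci=vision.camera_info('wrist');print(arm.get_obs()['position'])
for q in vision.cut_out('tray_red','wrist')[:1]:
    cs=max(cv2.findContours(q['region'].astype(np.uint8),0,2)[0],key=cv2.contourArea)
    c=cv2.approxPolyDP(cs,6,True)[:,0];print((c*1.25).tolist(),on_z(ci,c,.012)[:,:2].round(3).tolist())
E
```

```text
t: 24.35
position: [0.3732, 0.2145, 0.1859]
ee_rot: [0.61, 0.792, -0.0, -0.0]
force: [0.0, 0.4, -0.0]
grip_width: 0.798
grip_force: 0.0
t: 24.85
position: [0.3731, 0.2162, 0.1737]
ee_rot: [0.609, 0.793, 0.001, 0.0]
force: [0.0, -0.2, -0.8]
grip_width: 0.55
grip_force: 0.0
t: 25.15
position: [0.3728, 0.2162, 0.1734]
ee_rot: [0.609, 0.793, 0.0, 0.0]
force: [-1.2, -0.8, 6.4]
grip_width: 0.408
grip_force: 20.0
t: 25.65
position: [0.3912, 0.2354, 0.2336]
ee_rot: [0.709, 0.705, -0.001, -0.0]
force: [0.8, 0.4, -0.2]
grip_width: 0.404
grip_force: 20.0
t: 26.15
position: [0.5413, 0.3823, 0.2335]
ee_rot: [0.707, 0.707, 0.001, 0.0]
force: [-0.7, -0.6, -1.0]
grip_width: 0.407
grip_force: 20.0
t: 26.35
position: [0.5397, 0.3804, 0.2328]
ee_rot: [0.755, 0.656, -0.0, -0.0]
force: [-0.3, -0.4, -1.4]
grip_width: 0.408
grip_force: 20.0
[0.53938919 0.38006403 0.23273376]
[[228.75, 135.0], [240.0, 308.75], [255.0, 291.25], [277.5, 291.25], [288.75, 262.5], [365.0, 263.75], [376.25, 290.0], [406.25, 293.75], [420.0, 136.25]] [[0.499, 0.456], [0.484, 0.357], [0.495, 0.368], [0.508, 0.366], [0.518, 0.383], [0.561, 0.376], [0.566, 0.359], [0.583, 0.354], [0.596, 0.442]]
```

View pics/w8.png

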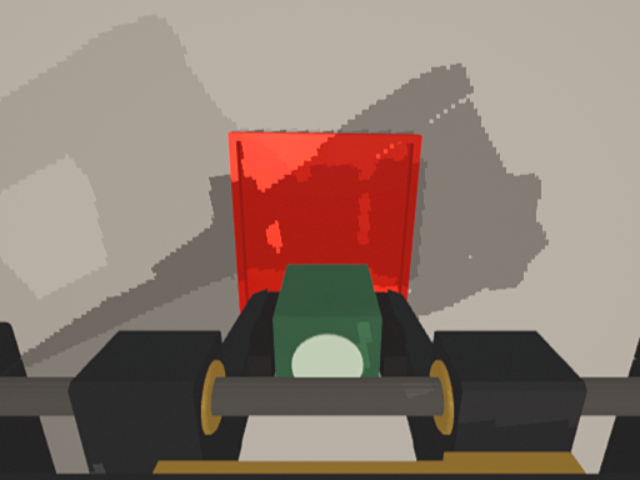

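Picture w8: the cube is square over the red tray, and the tray edge corners (229,135) and (420,136) put its centre under the gripper. Lowering it now.

```bash
python3 -m creep '[0,0,25,0,0.2,0,0,20,0,0.2,0,0,7,0,0.2,0,0,2,0,0.2,0,0,0,0,0.2]' 20; python3 -m creep '[0,0,1,0,0.2,0,0,1,0,0.2,0,0,0,0,0.2]';  python3 -m creep '[0,0,0,0,0.5,0,0,0,0,0.5,0,0,0,0,0.5]'; python3 -m creep '[0,0,-20,0,0.5,0,0,-40,0,0.5,0,0,-40,0,0.7,0,-40,-20,0,0.8,0,-40,0,0,0.8]'; python3 -m creep '[0,-40,0,0,0.8,0,-30,0,0,0.8,0,0,0,0,0.8]'
python3 - <<'E'
from h import *
a=vision.grab_frame('scene')[90:320,80:340];b=vision.grab_frame('side')[120:384,130:400]
f=lambda i:cv2.resize(i[:,:,::-1],(400,390),interpolation=cv2.INTER_CUBIC)
cv2.imwrite('pics/end.png',np.hstack([f(a),f(b)]))
E
```

```text
t: 26.95
position: [0.5399, 0.38, 0.1795]
ee_rot: [0.755, 0.656, 0.0, 0.0]
force: [0.5, 0.6, -0.7]
grip_width: 0.405
grip_force: 20.0
t: 27.25
position: [0.5399, 0.3802, 0.1776]
ee_rot: [0.755, 0.656, 0.0, 0.0]
force: [0.1, -0.6, -1.7]
grip_width: 0.409
grip_force: 20.0
t: 27.55
position: [0.5399, 0.3801, 0.1773]
ee_rot: [0.755, 0.656, 0.0, 0.0]
force: [-0.1, 0.4, -0.0]
grip_width: 0.5
grip_force: 0.0
t: 28.05
position: [0.4617, 0.3917, 0.3015]
ee_rot: [0.755, 0.655, 0.004, 0.001]
force: [-0.3, -0.1, 0.3]
grip_width: 0.751
grip_force: 0.0
t: 28.35
position: [0.3877, 0.4015, 0.2969]
ee_rot: [0.754, 0.657, -0.001, -0.0]
force: [0.6, -0.6, 0.5]
grip_width: 0.799
grip_force: 0.0
```

View pics/end.png

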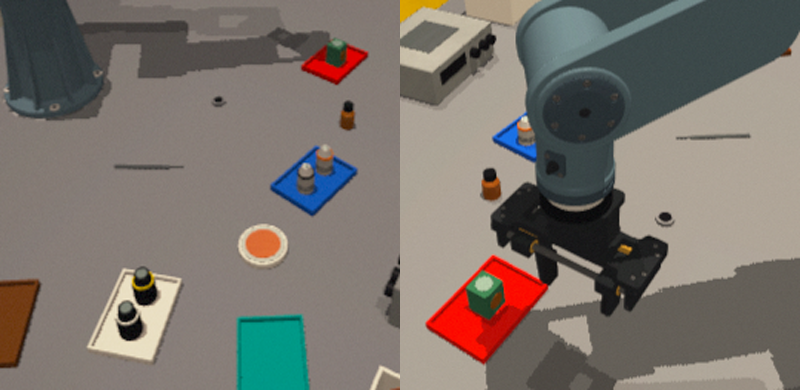

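The final picture shows every part upright in its own tray: objectives at (305,178) and (325,160) in blue, eyepieces at (129,319) and (145,285) in white, and the cube at (487,295, side view) in red. The bottle and carrier haven't moved.

```bash
python3 -c "from station import job;print(job.sign_off())"
```

```text
the job is handed in; nothing more can be done
None
```

The job is handed in: both objectives stand in the blue tray, both eyepieces in the white tray and the filter cube in the red tray, all set down gently and upright in about 28 s, with the wafer carrier and oil bottle left where they stood.

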